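# Square a board into the fence and stop

## Task

Set the square-ended wooden board (not the one with a slanted end) ready for marking out: push it so that its long edge lies flat against the wooden fence behind it and its left end butts against the stop block that stands at the fence. Only push it along the table: never take it between the fingers or lift it off the table, and leave the other things where they are.

Things in the scene. Friction and masses are not known exactly. Their poses are not given: they have to be found in the camera images.
- board: the workpiece: loose pale wooden board lying flat, square at both ends, 45 mm wide (its x) by 160 mm long (its y) by 19 mm thick (z), 0.06 to 0.12 kg, sliding with ordinary wood friction. Origin: centre of its underside; at the start its y axis runs roughly along world y and it lies some centimetres in front of the fence (robot side), to the right of the stop block
- fence: fixed straight wooden rail, 420 mm long, 30 mm thick, 32 mm high, roughly across in front of the robot. Origin: on the table at the foot of its front face (the face towards the robot); its x axis points straight away from that face into the rail, its y axis runs along the face to the left. The face spans y from -250 to +170 mm
- stop_block: fixed dark wooden block with a black clamping knob on top, 45 mm (x) by 70 mm (y), 38 mm high, 60 mm with the knob. It stands on the table against the front face of the fence, square to it; x and y axes parallel to those of the fence. Origin: centre of its underside; the board's left end goes against its right face, 35 mm from the origin in its -y direction. When the board is home its origin lies 22.5 mm in front of the fence's face and 115 mm from the stop block's origin
- mitred_board: pale wooden board, 180 x 40 x 18 mm, with one end cut at a slant; stays where it is. Origin: centre of its underside
- wax_tin: flat round tin, 71 mm across, 25 mm high; stays where it is. Origin: centre of its underside
- tape_measure: yellow tape measure standing on edge, about 35 x 87 x 64 mm; stays where it is. Origin: underside
- masking_tape: roll of pale tape lying flat, 100 mm across, 24 mm high, behind the fence; stays where it is. Origin: centre of its underside
- spring_clamp: orange spring clamp lying flat, 66 x 104 x 16 mm; stays where it is. Origin: underside
Mind the look-alikes: they are no part of the job. Of the things that look like the stop_block, the larger one is meant.

How it is judged:
By the outcome, as a careful person would: the job done as asked, in the order asked, and still so for the second after the job is handed in, with the robot touching nothing.
It also fails if it takes over 54 s, if anything falls off the work surface, if the arm or the gripper's body presses on something with over 40 N, if the wrist force passes 120 N, or if a joint passes its speed limit or range.

## Robot

A 6-joint arm with a two-finger parallel gripper is mounted at the origin on a cart in front of the work surface, level with it; the furniture and walls round the work are solid. World frame = base frame: x ahead of the robot, y to its left, z up, the work surface at z = 0. Lengths are in m, angles in rad, forces in N, time in s.
With the tool pointing down it reaches from about 0.35 to 0.925 m from the base axis. Payload 6.4 kg.
Tool frame: the origin (TCP) lies at the very end of the fingers, on their centre line; the grasp point (between the pads) lies 19 mm behind it; z points along the fingers, x is the direction in which the jaws open and shut, and the axes are right-handed (so a half turn about z gives the same grasp; the last joint's range is limited). The gripper opens to 94 mm and grips with 3 to 60 N. Pads are 16 mm wide; open, the fingers measure 119 mm over their backs; the gripper's body (75 mm by 177 mm) begins 78 mm behind the grasp point.
Start: joints at [-1.292, 0.245, 1.558, -0, 1.339, -0.174], TCP at [0.284, -0.585, 0.205] pointing down, gripper open.
Joint ranges: [-3.13, 3.13], [-1.02, 2.26], [0.13, 2.54], [-0.95, 4.09], [0.21, 2.88], [-2.74, 2.74]. Speed limits (rad/s): [2.57, 2.57, 3.14, 3.14, 3.14, 3.14].

## Interface

Orientations are given as a 3x3 rotation matrix whose columns are the frame's x, y, z axes.
In Python, from bench import telemetry, camera, camera_info, order gives the robot as it stands.
- The arm moves only by the tool carry_out, never from a script. Its arguments are lists of equal length, an entry for each row: "travel": the shift along the tool's x, y, z normalised to -1 to 1, where 1 is 50 mm, a list of three; "turn": the turn, a rotation vector about the tool's x, y, z normalised to -1 to 1, where 1 is 0.08 rad, a list of three. In form: {"travel": [[dx, dy, dz], ...], "turn": [[ax, ay, az], ...]}. A call has 1 to 8 rows; each row shifts and turns the commanded pose from where the row before left it, along the tool's axes as they then stand; what a row does not reach is not made up. A row lasts 1/10 s, in which the tool goes at most 50 mm and 8.59 degrees, less where a joint would pass 70% of its speed; a pose out of reach is approached as far as the arm can. A call with a number of a shift or a turn outside -1 to 1 is refused whole. A call with a gripper value outside its range is refused whole. "fingers" is the opening, from 0 (shut) to 1 (fully open), set as the call begins (left out, the last holds). The fingers move at their own pace and stop on an object; the grip force is fixed at half the most. Time passes only in rows, so rows that do not move let the fingers close. It gives the time, the measured TCP pose, the force and the opening at its end, in the units of the state.
- telemetry.observe(): the state, without advancing time (a new reading comes with each control period).
- camera(name): name is "scene" or "top" or "wrist"; returns the picture (480x640x3 uint8, blue, green, red); there is no depth.
- camera_info(name): a dict with "camera_matrix" (3x3 intrinsics, pixels), "rvec" (rotation vector, rad) and "tvec" (3), from world to camera coordinates, as OpenCV has them; the wrist camera has in their place "hand_eye" (4x4, takes a point from camera to tool coordinates, whose origin is the TCP and whose axes are the tool frame's). Camera axes: x right, y down, z forward; pixel columns grow to the right and rows downward; lengths in m; the calibration is good to about 2 mm. A picture is of the moment at which its call begins: read the wrist's pose just before it. camera_info takes no time and is no camera call.
- order.close_job(): hands the job in, once; it reports no verdict.
The state is a dict: "t": time; "joints": joint angles; "qvel": joint speeds; "joint_efforts": joint torques, N m; "position": TCP position; "orientation": TCP orientation; "force": force on the tool from outside, world axes, zero at the start; "torque": the same for the moment, N m; "width": finger opening in m.
Only numpy, scipy, OpenCV 4.12 (cv2) and the standard library are available. Lean on these libraries where they do the work, as an engineer would, in place of code of your own. Each camera call takes 0.05 s, during which the arm holds its last target. There are 200 camera calls.

## Working session

There is one attempt and no reset: what is moved stays moved. The work goes in short steps, Python scripts to look and compute and a tool call to move; the robot and the scene stay as the last step left them, time stands still between calls to the robot, and variables do not carry over. Pictures are saved under pics/ and viewed, about 8 in all and at most 12, crops included, and the job is handed in when it is done.

Besides the shell and the picture viewer there is one more tool, called after "Request:" by a JSON object that holds its "op" and its "data". carry_out: Moves the arm, as the interface text tells. Scaled input: -1 to 1 covers 50 mm each way for a shift and 0.08 rad each way for a turn. Its arguments: {"type":"object","properties":{"travel":{"type":"array"},"turn":{"type":"array"},"fingers":{"type":"number"}},"required":["travel","turn"]}

```bash
mkdir -p pics
python3 - <<'E'
from bench import telemetry,camera,camera_info
import cv2
for n in("top","scene"):
    cv2.imwrite(f"pics/{n}0.png",camera(n)); print(n,camera_info(n))
s=telemetry.observe();print(s)
E
```

```text
top {'camera_matrix': array([[472.20179811,   0.        , 319.8529415 ],
       [  0.        , 472.20179811, 234.75133941],
       [  0.        ,   0.        ,   1.        ]]), 'rvec': array([ 2.12314072, -2.18311624,  0.08517505]), 'tvec': array([0.09947232, 0.62005956, 1.02869878])}
scene {'camera_matrix': array([[585.25062699,   0.        , 317.3602947 ],
       [  0.        , 585.25062699, 230.4556374 ],
       [  0.        ,   0.        ,   1.        ]]), 'rvec': array([ 0.75382706, -2.56808014,  1.15532028]), 'tvec': array([0.5438384 , 0.20336704, 1.14683379])}
{'t': 0.1, 'joints': array([-1.29212179e+00,  2.45740212e-01,  1.55886300e+00, -3.06281257e-05,
        1.33874301e+00, -1.74095217e-01]), 'qvel': array([ 0.00045502, -0.00011653, -0.00374024, -0.00012834,  0.00088418,
        0.00218147]), 'joint_efforts': array([ 9.29014241e-04, -4.16912413e+01, -3.15525126e+01,  6.87262905e-02,
        3.09305463e-02, -4.19842115e-05]), 'position': array([ 0.28419616, -0.58397399,  0.2044738 ]), 'orientation': array([[ 4.37463794e-01, -8.99235880e-01, -5.11031503e-04],
       [-8.99234357e-01, -4.37464006e-01,  1.67771764e-03],
       [-1.73222178e-03, -2.74403636e-04, -9.99998462e-01]]), 'force': array([ 0.27574212, -0.37104325,  0.34092139]), 'torque': array([-0.04924385,  0.00402035, -0.00557426]), 'width': 0.09401027392221807}
```

View pics/top0.png

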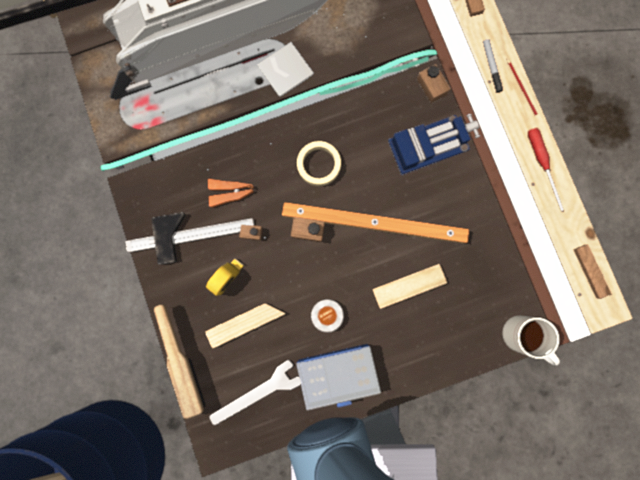

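View pics/scene0.png

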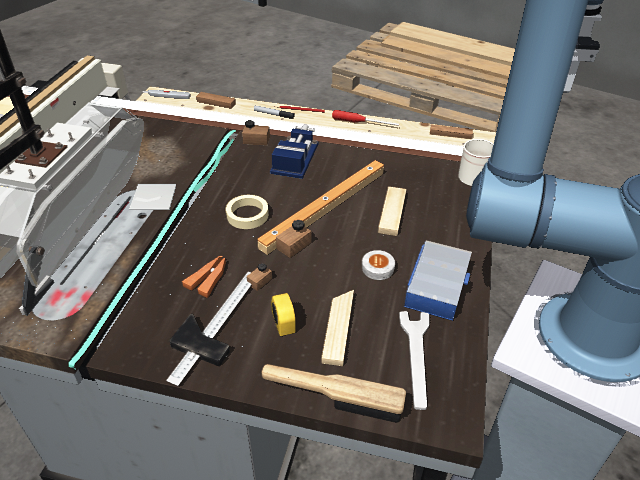

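The top view shows the square board at about (410,286), the fence from (283,210) to (469,236), the stop block at (308,230), the wax tin at (327,315) and the mitred board at (245,325). The scene view agrees. Next I measure these from the top view.

```bash
cat > h.py <<'E'
import cv2,numpy as np
from bench import telemetry,camera,camera_info
def extr(n):
    c=camera_info(n)
    if n!="wrist":
        return c["camera_matrix"],cv2.Rodrigues(c["rvec"])[0],np.array(c["tvec"]).ravel()
    s=telemetry.observe();T=np.eye(4);T[:3,:3]=s["orientation"];T[:3,3]=s["position"]
    M=np.linalg.inv(T@c["hand_eye"]);return c["camera_matrix"],M[:3,:3],M[:3,3]
def cast(e,uv,z):
    K,R,t=e;uv=np.atleast_2d(uv).astype(float)
    d=(R.T@np.linalg.inv(K)@np.c_[uv,np.ones(len(uv))].T).T;o=-R.T@t
    return o+d*((z-o[2])/d[:,2])[:,None]
def proj(e,P):
    K,R,t=e;p=K@(R@np.asarray(P,float)+t);return p[:2]/p[2]
E
python3 - <<'E'
from h import *
e=extr("top");im=cv2.imread("pics/top0.png");hsv=cv2.cvtColor(im,cv2.COLOR_BGR2HSV)
def big(lo,hi,win):
    m=cv2.inRange(hsv,lo,hi);w=np.zeros_like(m);x0,y0,x1,y1=win;w[y0:y1,x0:x1]=m[y0:y1,x0:x1]
    c,_=cv2.findContours(w,0,2);return max(c,key=cv2.contourArea)
for n,lo,hi,win,z in [("board",(8,30,140),(35,200,255),(365,255,460,315),.019),("fence",(5,90,120),(25,255,255),(275,195,480,250),.032),("stop",(3,40,45),(20,255,150),(288,218,328,244),.038),("tin",(0,0,120),(180,255,255),(305,295,350,338),.025)]:
    c=big(lo,hi,win);r=cv2.minAreaRect(c);b=cv2.boxPoints(r)
    P=cast(e,b,z);print(n,cv2.contourArea(c),b.round(1).tolist(),"\n",P[:,:2].round(4).tolist(),P.mean(0)[:2].round(4))
    for i in range(2):
        d=P[i+1]-P[i];print("  side",np.linalg.norm(d).round(4),np.degrees(np.arctan2(d[1],d[0])).round(1))
E
```

```text
board 1479.0 [[371.3999938964844, 288.5], [439.0, 262.5], [446.8999938964844, 282.79998779296875], [379.20001220703125, 308.79998779296875]] 
 [[0.4992, -0.0303], [0.5534, -0.1844], [0.5075, -0.1994], [0.4536, -0.046]] [ 0.5034 -0.115 ]
  side 0.1634 -70.6
  side 0.0483 -161.9
fence 3010.0 [[277.8999938964844, 234.39999389648438], [282.70001220703125, 201.0], [469.1000061035156, 227.60000610351562], [464.29998779296875, 261.0]] 
 [[0.6264, 0.1771], [0.7028, 0.1648], [0.6292, -0.2524], [0.5546, -0.2374]] [ 0.6282 -0.037 ]
  side 0.0774 -9.1
  side 0.4236 -100.0
stop 487.5 [[288.0, 218.0], [327.0, 218.0], [327.0, 243.0], [288.0, 243.0]] 
 [[0.6623, 0.153], [0.6597, 0.065], [0.6032, 0.0666], [0.6057, 0.154]] [0.6327 0.1096]
  side 0.088 -91.7
  side 0.0565 178.4
tin 817.0 [[311.0, 299.0], [343.0, 299.0], [343.0, 332.0], [311.0, 332.0]] 
 [[0.4795, 0.1061], [0.4777, 0.0345], [0.4051, 0.0367], [0.4068, 0.1078]] [0.4422 0.0713]
  side 0.0716 -91.5
  side 0.0726 178.2
```

Run:
```python
from h import *
e=extr("top");im=cv2.imread("pics/top0.png");hsv=cv2.cvtColor(im,cv2.COLOR_BGR2HSV)
m=cv2.inRange(hsv,(5,90,150),(25,255,255))
for nm,(a,b) in {"right":(335,463),"left":(288,330)}.items():
    lo=[];up=[]
    for x in range(a,b):
        ys=np.where(m[195:262,x])[0]
        if len(ys): lo.append((x,195+ys.max()+.5)); up.append((x,195+ys.min()-.5))
    for k,q in(("front",lo),("back",up)):
        P=cast(e,q,.032)[:,:2]; vx,vy,x0,y0=cv2.fitLine(P.astype(np.float32),cv2.DIST_HUBER,0,.001,.001).ravel()
        if vy<0:vx,vy=-vx,-vy
        print(nm,k,"dir",vx,vy,"x at y=0",x0-y0*vx/vy)
crop=im[190:320,270:480]
cv2.imwrite("pics/crop.png",cv2.resize(crop,None,fx=3.8,fy=3.8,interpolation=cv2.INTER_CUBIC))
```

```text
right front dir 0.17800409 0.98402977 x at y=0 0.63998175
right back dir 0.17659155 0.9842842 x at y=0 0.6720322
left front dir -0.41359717 0.91046 x at y=0 0.67567945
left back dir 0.17788808 0.98405075 x at y=0 0.6719738
```

View pics/crop.png

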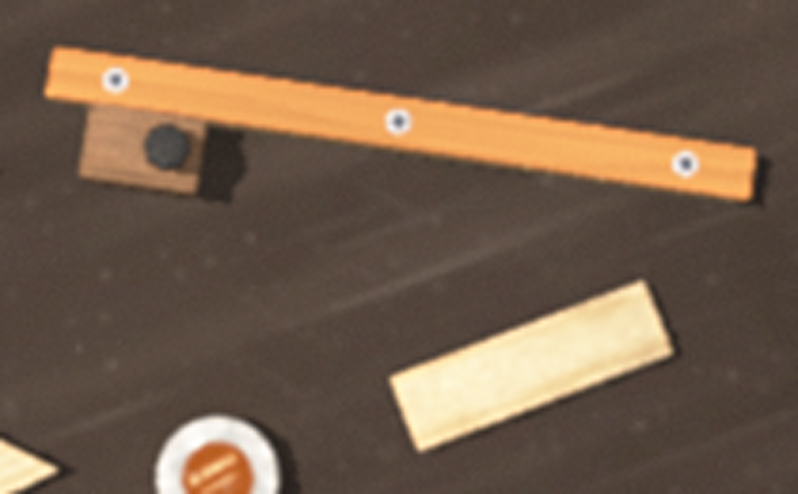

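The crop confirms the fence face: at y=0 it is at x≈0.641, and its y axis is (0.177, 0.984). The stop's right face is at about crop (198–207, 125–193). The board's left end is nearest the robot, and the board is about 29° out of line with the fence. I'll turn the tool square to the fence and use the two open fingertips as a straight pusher.

Request:
{"op": "carry_out", "data": {"travel": [[0, 0, 0], [0, 0, 0], [0, 0, 0], [0, 0, 0], [0, 0, 0], [0, 0, 0], [0, 0, 0], [0, 0, 0]], "turn": [[0, 0, 0.985], [0, 0, 0.985], [0, 0, 0.985], [0, 0, 0.985], [0, 0, 0.985], [0, 0, 0.985], [0, 0, 0.985], [0, 0, 0.985]], "fingers": 1}}

```text
t: 0.9
position: [0.2843, -0.5842, 0.2048]
orientation: [[-0.18, -0.984, -0.0], [-0.984, 0.18, 0.001], [-0.001, 0.001, -1.0]]
force: [-0.1, -0.7, 0.1]
width: 0.0943
```

Request:
{"op": "carry_out", "data": {"travel": [[-0.9, 0, 0], [-0.9, 0, 0], [-0.9, 0, 0], [-0.9, 0, 0], [-0.9, 0, 0], [-0.9, 0, 0], [-0.9, 0, 0], [-0.9, 0, 0]], "turn": [[0, 0, 0], [0, 0, 0], [0, 0, 0], [0, 0, 0], [0, 0, 0], [0, 0, 0], [0, 0, 0], [0, 0, 0]]}}

```text
t: 1.7
position: [0.3478, -0.2283, 0.2051]
orientation: [[-0.177, -0.984, -0.0], [-0.984, 0.177, 0.0], [-0.0, 0.0, -1.0]]
force: [1.2, -0.4, -0.1]
width: 0.0943
```

Request:
{"op": "carry_out", "data": {"travel": [[-0.9, -0.4, 0], [-0.9, -0.4, 0], [-0.9, 0, 0], [0, 0, 0], [0, 0, 0]], "turn": [[0, 0, 0], [0, 0, 0], [0, 0, 0], [0, 0, 0], [0, 0, 0]]}}

```text
t: 2.2
position: [0.4111, -0.1037, 0.2052]
orientation: [[-0.174, -0.985, -0.0], [-0.985, 0.174, -0.0], [0.0, 0.0, -1.0]]
force: [-0.9, -0.0, 0.9]
width: 0.094
```

Run:
```python
from h import *
e=extr("wrist");im=camera("wrist");cv2.imwrite("pics/w1.png",im)
np.savez("w1.npz",K=e[0],R=e[1],t=e[2])
```

```text
(no output)
```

View pics/w1.png

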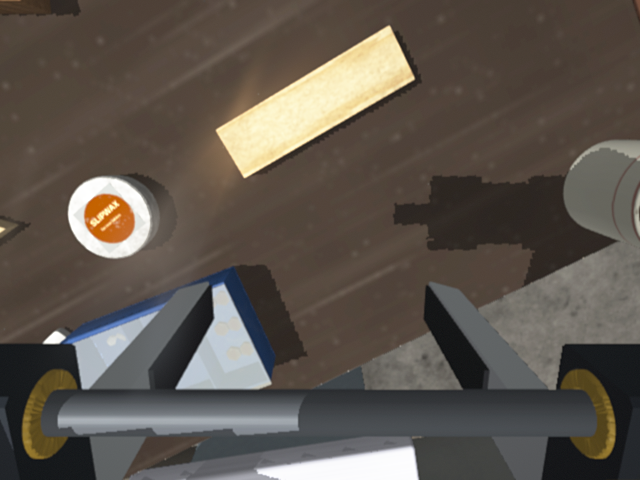

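The wrist view shows the board at (315,100), the tin at (115,217) and the blue box with its near corner at (235,268). I need to check that the fingers clear the box when they come down.

Run:
```python
from h import *
d=np.load("w1.npz");e=(d["K"],d["R"],d["t"])
yf=np.array([.177,.984]);xf=np.array([.984,-.177])
def sn(P): return np.c_[P[:,:2]@yf,P[:,:2]@xf].round(4).tolist()
print("tcp",sn(np.array([[.4111,-.1037,0]])))
print("box corner,z=0.03..0.07",[sn(cast(e,[(235,268),(272,378)],z)) for z in(0,.03,.06)])
print("board",sn(cast(e,[(217,131),(389,27),(415,79),(246,178)],.019)))
print("tin",sn(cast(e,[(107,217),(152,217)],.025)))
et=extr("top"); print("box top cam",[sn(cast(et,[(372,346),(297,361)],z)) for z in(.03,.06)])
print("stop corners top cam",sn(cast(et,[(270+198/3.8,190+193/3.8),(270+207/3.8,190+125/3.8)],.038)))
```

```text
tcp [[-0.0293, 0.4229]]
box corner,z=0.03..0.07 [[[0.0489, 0.373], [0.017, 0.2574]], [[0.0428, 0.3827], [0.0134, 0.2761]], [[0.0368, 0.3924], [0.0099, 0.2948]]]
board [[0.0545, 0.497], [-0.083, 0.5754], [-0.1055, 0.5376], [0.0322, 0.4587]]
tin [[0.1503, 0.4261], [0.1122, 0.4262]]
box top cam [[[0.0407, 0.3724], [0.1988, 0.3149]], [[0.0436, 0.3758], [0.1972, 0.3198]]]
stop corners top cam [[0.1838, 0.585], [0.1847, 0.6258]]
```

Request:
{"op": "carry_out", "data": {"travel": [[-0.08, 0, 0.8], [0, 0, 0.8], [0, 0, 0.8], [0, 0, 0.8], [0, 0, 0.5], [0, 0, 0.24], [0, 0, 0], [0, 0, 0]], "turn": [[0, 0, 0], [0, 0, 0], [0, 0, 0], [0, 0, 0], [0, 0, 0], [0, 0, 0], [0, 0, 0], [0, 0, 0]]}}

```text
t: 3.05
position: [0.4127, -0.1016, 0.0095]
orientation: [[-0.178, -0.984, 0.002], [-0.984, 0.178, -0.001], [0.001, -0.002, -1.0]]
force: [-0.6, -0.7, 0.1]
width: 0.0944
```

Request:
{"op": "carry_out", "data": {"travel": [[0, -0.2, 0], [0, -0.2, 0], [0, -0.15, 0], [0, -0.12, 0], [0, -0.12, 0], [0, -0.12, 0], [0, -0.12, 0], [0, -0.12, 0]], "turn": [[0, 0, 0], [0, 0, 0], [0, 0, 0], [0, 0, 0], [0, 0, 0], [0, 0, 0], [0, 0, 0], [0, 0, 0]]}}

```text
t: 3.85
position: [0.4689, -0.1106, 0.0084]
orientation: [[-0.177, -0.984, -0.0], [-0.984, 0.177, 0.0], [-0.0, 0.0, -1.0]]
force: [-0.4, 0.0, -0.3]
width: 0.0936
```

Request:
{"op": "carry_out", "data": {"travel": [[0, -0.12, 0], [0, -0.12, 0], [0, -0.12, 0], [0, -0.12, 0], [0, -0.12, 0], [0, -0.12, 0], [0, -0.12, 0], [0, 0, 0]], "turn": [[0, 0, 0], [0, 0, 0], [0, 0, 0], [0, 0, 0], [0, 0, 0], [0, 0, 0], [0, 0, 0], [0, 0, 0]]}}

```text
t: 4.65
position: [0.5108, -0.1184, 0.0087]
orientation: [[-0.177, -0.984, 0.001], [-0.984, 0.177, -0.0], [0.0, -0.001, -1.0]]
force: [-0.6, 0.2, -1.0]
width: 0.094
```

Run:
```python
from h import *
im=camera("top");cv2.imwrite("pics/top1.png",im)
cv2.imwrite("pics/crop1.png",cv2.resize(im[190:330,270:480],None,fx=3.8,fy=3.8,interpolation=cv2.INTER_CUBIC))
s=telemetry.observe();print(s["t"],s["position"],s["force"])
```

```text
4.7 [ 0.51039893 -0.11820808  0.00857698] [0.40564282 0.56382551 0.07871214]
```

View pics/crop1.png

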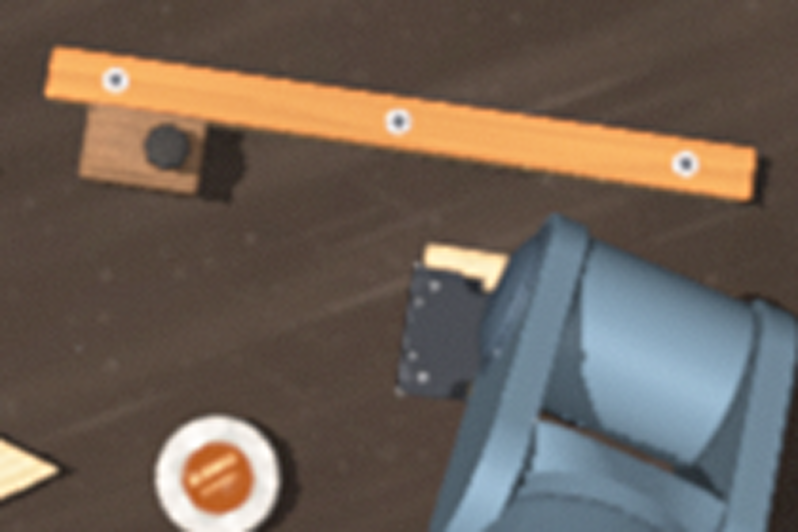

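The board has squared up to the pusher, with its left end at crop (424,245), parallel to the fence and about 55 mm short of it. I'll keep going and slow down near contact.

Request:
{"op": "carry_out", "data": {"travel": [[0, -0.12, 0], [0, -0.12, 0], [0, -0.12, 0], [0, -0.12, 0], [0, -0.12, 0], [0, -0.12, 0], [0, -0.12, 0], [0, -0.1, 0]], "turn": [[0, 0, 0], [0, 0, 0], [0, 0, 0], [0, 0, 0], [0, 0, 0], [0, 0, 0], [0, 0, 0], [0, 0, 0]]}}

```text
t: 5.5
position: [0.5567, -0.1264, 0.0085]
orientation: [[-0.177, -0.984, 0.0], [-0.984, 0.177, -0.0], [0.0, -0.0, -1.0]]
force: [-1.6, 0.3, 0.2]
width: 0.0941
```

Request:
{"op": "carry_out", "data": {"travel": [[0, -0.05, 0], [0, -0.05, 0], [0, -0.03, 0], [0, -0.03, 0], [0, 0, 0], [0, 0, 0]], "turn": [[0, 0, 0], [0, 0, 0], [0, 0, 0], [0, 0, 0], [0, 0, 0], [0, 0, 0]]}}

```text
t: 6.1
position: [0.564, -0.1277, 0.0084]
orientation: [[-0.177, -0.984, 0.0], [-0.984, 0.177, -0.0], [-0.0, -0.0, -1.0]]
force: [-0.6, 0.1, -0.2]
width: 0.0939
```

Request:
{"op": "carry_out", "data": {"travel": [[0, -0.03, 0], [0, 0, 0], [0, 0, 0]], "turn": [[0, 0, 0], [0, 0, 0], [0, 0, 0]]}}

```text
t: 6.4
position: [0.5641, -0.1277, 0.0084]
orientation: [[-0.177, -0.984, -0.004], [-0.984, 0.177, 0.001], [-0.0, 0.004, -1.0]]
force: [-6.2, -0.3, 4.8]
width: 0.0941
```

Request:
{"op": "carry_out", "data": {"travel": [[0, -0.03, 0], [0, 0, 0], [0, 0, 0]], "turn": [[0, 0, 0], [0, 0, 0], [0, 0, 0]]}}

```text
t: 6.7
position: [0.5641, -0.1277, 0.0082]
orientation: [[-0.176, -0.984, -0.008], [-0.984, 0.176, 0.002], [-0.0, 0.008, -1.0]]
force: [-11.4, 0.7, 9.3]
width: 0.094
```

Contact with the fence at n_TCP≈0.5777. I'll back away, lift and move to the board's right end with the fingers shut.

Request:
{"op": "carry_out", "data": {"travel": [[0, 0.3, 0], [0, 0.5, 0], [0, 0.5, -0.5], [0, 0, -0.8], [0.6, 0, -0.7], [0.8, 0, 0], [0.8, 0, 0], [0.5, 0, 0]], "turn": [[0, 0, 0], [0, 0, 0], [0, 0, 0], [0, 0, 0], [0, 0, 0], [0, 0, 0], [0, 0, 0], [0, 0, 0]]}}

```text
t: 7.5
position: [0.4792, -0.2523, 0.1094]
orientation: [[-0.178, -0.984, 0.002], [-0.984, 0.178, -0.002], [0.002, -0.003, -1.0]]
force: [0.2, -0.2, -0.4]
width: 0.094
```

Request:
{"op": "carry_out", "data": {"travel": [[0, 0, 0], [0, 0, 0], [0, 0, 0]], "turn": [[0, 0, 0], [0, 0, 0], [0, 0, 0]], "fingers": 0}}

```text
t: 7.8
position: [0.4792, -0.2485, 0.1082]
orientation: [[-0.176, -0.984, -0.0], [-0.984, 0.176, 0.001], [-0.0, 0.0, -1.0]]
force: [0.0, 0.9, 0.4]
width: 0.0734
```

Run:
```python
from h import *
e=extr("wrist");im=camera("wrist");cv2.imwrite("pics/w2.png",im)
np.savez("w2.npz",K=e[0],R=e[1],t=e[2])
cv2.imwrite("pics/top2.png",camera("top"))
s=telemetry.observe();print(s["t"],s["position"],s["width"])
```

```text
7.9 [ 0.4793252  -0.24841921  0.10827462] 0.06508484678047707
```

View pics/w2.png

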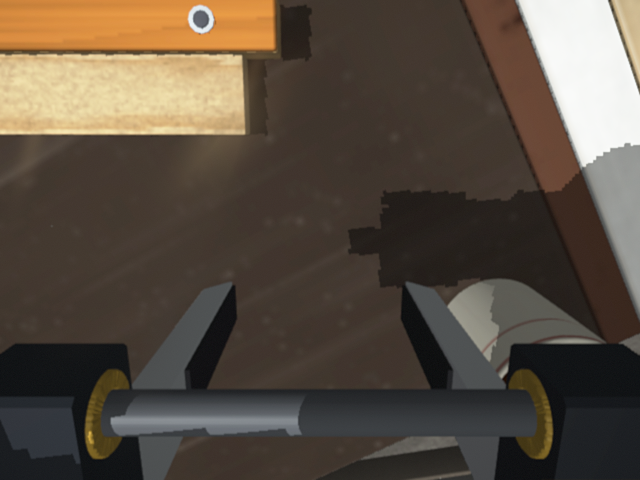

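The wrist view shows the board's near edge along row ~134, parallel to the fence. Its right end is at column ~246, just short of the fence's end at column 278.

Run:
```python
from h import *
d=np.load("w2.npz");e=(d["K"],d["R"],d["t"])
yf=np.array([.177,.984]);xf=np.array([.984,-.177])
def sn(P): return np.c_[P[:,:2]@yf,P[:,:2]@xf].round(4).tolist()
print("board",sn(cast(e,[(244,56),(246,134),(5,134)],.019)),"fence end",sn(cast(e,[(276,50),(100,51)],.032)))
print("tcp",sn(np.array([[.4793,-.2484,0]])))
im=cv2.imread("pics/top2.png");et=extr("top")
cv2.imwrite("pics/crop2.png",cv2.resize(im[190:330,270:480],None,fx=3.8,fy=3.8,interpolation=cv2.INTER_CUBIC))
```

```text
board [[-0.1159, 0.6318], [-0.1153, 0.5881], [0.0302, 0.5877]] fence end [[-0.1357, 0.6328], [-0.0391, 0.6321]]
tcp [[-0.1596, 0.5156]]
```

Request:
{"op": "carry_out", "data": {"travel": [[0, -0.62, 0], [0, -0.62, 0], [0, -0.62, 0], [0, 0, 0], [0, 0, 0], [0, 0, 0], [0, 0, 0], [0, 0, 0]], "turn": [[0, 0, 0], [0, 0, 0], [0, 0, 0], [0, 0, 0], [0, 0, 0], [0, 0, 0], [0, 0, 0], [0, 0, 0]], "fingers": 0}}

```text
t: 8.7
position: [0.57, -0.2659, 0.1086]
orientation: [[-0.177, -0.984, -0.0], [-0.984, 0.177, 0.0], [-0.0, 0.0, -1.0]]
force: [1.3, -0.1, -0.9]
width: 0.002
```

Request:
{"op": "carry_out", "data": {"travel": [[0, 0, 0.6], [0, 0, 0.6], [0, 0, 0.5], [0, 0, 0.28], [0, 0, 0], [0, 0, 0], [0, 0, 0]], "turn": [[0, 0, 0], [0, 0, 0], [0, 0, 0], [0, 0, 0], [0, 0, 0], [0, 0, 0], [0, 0, 0]]}}

```text
t: 9.4
position: [0.5718, -0.2669, 0.0113]
orientation: [[-0.177, -0.984, 0.003], [-0.984, 0.177, -0.002], [0.001, -0.003, -1.0]]
force: [-0.7, -0.4, -0.1]
width: 0.0002
```

Request:
{"op": "carry_out", "data": {"travel": [[-0.2, 0, 0.02], [-0.2, 0, 0], [-0.12, 0, 0], [-0.12, 0, 0], [-0.12, 0, 0], [-0.12, 0, 0], [-0.12, 0, 0], [-0.12, 0, 0]], "turn": [[0, 0, 0], [0, 0, 0], [0, 0, 0], [0, 0, 0], [0, 0, 0], [0, 0, 0], [0, 0, 0], [0, 0, 0]]}}

```text
t: 10.2
position: [0.5806, -0.2108, 0.0086]
orientation: [[-0.177, -0.984, 0.0], [-0.984, 0.177, -0.0], [0.0, -0.0, -1.0]]
force: [-1.0, -1.8, 0.5]
width: 0.0002
```

Request:
{"op": "carry_out", "data": {"travel": [[-0.12, 0, 0], [-0.12, 0, 0], [-0.12, 0, 0], [-0.12, 0, 0], [-0.12, 0, 0], [-0.12, 0, 0], [-0.12, 0, 0], [-0.12, 0, 0]], "turn": [[0, 0, 0], [0, 0, 0], [0, 0, 0], [0, 0, 0], [0, 0, 0], [0, 0, 0], [0, 0, 0], [0, 0, 0]]}}

```text
t: 11.0
position: [0.5891, -0.1633, 0.0085]
orientation: [[-0.177, -0.984, 0.0], [-0.984, 0.177, -0.0], [0.0, -0.0, -1.0]]
force: [-0.9, -2.4, 1.4]
width: 0.0007
```

Request:
{"op": "carry_out", "data": {"travel": [[-0.12, 0, 0], [-0.12, 0, 0], [-0.12, 0, 0], [-0.12, 0, 0], [-0.12, 0, 0], [-0.12, 0, 0], [-0.12, 0, 0], [0, 0, 0]], "turn": [[0, 0, 0], [0, 0, 0], [0, 0, 0], [0, 0, 0], [0, 0, 0], [0, 0, 0], [0, 0, 0], [0, 0, 0]]}}

```text
t: 11.8
position: [0.5963, -0.1211, 0.0081]
orientation: [[-0.176, -0.984, -0.0], [-0.984, 0.176, 0.001], [-0.001, 0.001, -1.0]]
force: [-0.2, -0.1, 0.6]
width: 0.0002
```

Request:
{"op": "carry_out", "data": {"travel": [[-0.1, 0, 0], [-0.1, 0, 0], [-0.1, 0, 0], [-0.08, 0, 0], [-0.05, 0, 0], [0, 0, 0], [0, 0, 0]], "turn": [[0, 0, 0], [0, 0, 0], [0, 0, 0], [0, 0, 0], [0, 0, 0], [0, 0, 0], [0, 0, 0]]}}

```text
t: 12.5
position: [0.6003, -0.1011, 0.0085]
orientation: [[-0.177, -0.984, 0.0], [-0.984, 0.177, 0.0], [-0.0, -0.0, -1.0]]
force: [0.4, -1.1, 0.2]
width: 0.0004
```

Request:
{"op": "carry_out", "data": {"travel": [[-0.04, 0, 0], [-0.03, 0, 0], [0, 0, 0], [0, 0, 0]], "turn": [[0, 0, 0], [0, 0, 0], [0, 0, 0], [0, 0, 0]]}}

```text
t: 12.9
position: [0.6009, -0.0977, 0.0085]
orientation: [[-0.177, -0.984, 0.0], [-0.984, 0.177, 0.0], [-0.0, -0.0, -1.0]]
force: [-0.1, -0.1, 0.0]
width: 0.0003
```

Request:
{"op": "carry_out", "data": {"travel": [[-0.03, 0, 0], [0, 0, 0], [0, 0, 0]], "turn": [[0, 0, 0], [0, 0, 0], [0, 0, 0]]}}

```text
t: 13.2
position: [0.6011, -0.0962, 0.0085]
orientation: [[-0.177, -0.984, 0.0], [-0.984, 0.177, 0.0], [-0.0, -0.0, -1.0]]
force: [0.5, -0.9, 0.3]
width: 0.0002
```

Request:
{"op": "carry_out", "data": {"travel": [[-0.03, 0, 0], [0, 0, 0], [0, 0, 0]], "turn": [[0, 0, 0], [0, 0, 0], [0, 0, 0]]}}

```text
t: 13.5
position: [0.6014, -0.0947, 0.0085]
orientation: [[-0.177, -0.984, 0.0], [-0.984, 0.177, 0.0], [-0.0, -0.0, -1.0]]
force: [-0.7, -0.4, 0.9]
width: -0.0
```

Request:
{"op": "carry_out", "data": {"travel": [[-0.03, 0, 0], [0, 0, 0], [0, 0, 0]], "turn": [[0, 0, 0], [0, 0, 0], [0, 0, 0]]}}

```text
t: 13.8
position: [0.6016, -0.0942, 0.0085]
orientation: [[-0.176, -0.984, -0.0], [-0.984, 0.176, -0.002], [0.002, -0.0, -1.0]]
force: [-2.0, -4.5, -0.9]
width: 0.0006
```

Run:
```python
from h import *
im=camera("top")
cv2.imwrite("pics/crop3.png",cv2.resize(im[190:290,270:420],None,fx=5,fy=5,interpolation=cv2.INTER_CUBIC))
```

```text
(no output)
```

View pics/crop3.png

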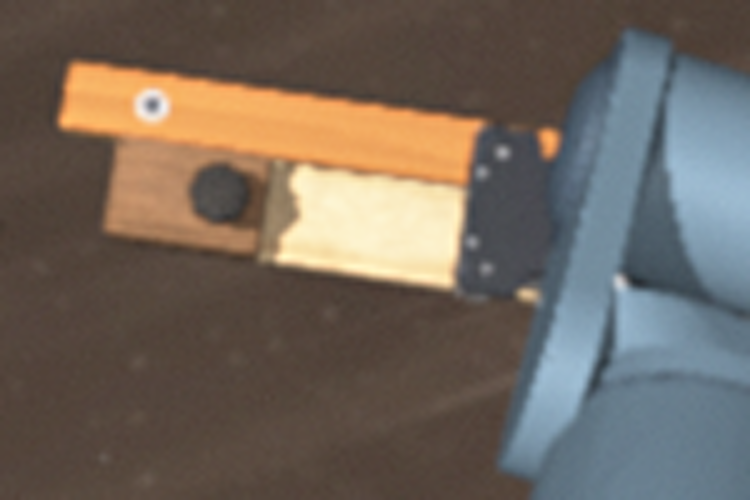

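The crop shows the board's left end meeting the stop at (270,215), its edge along the fence, and the force has risen. I'll firm this up a little, then withdraw and press it flat once more with the two-finger pusher.

Request:
{"op": "carry_out", "data": {"travel": [[-0.03, 0, 0], [0, 0, 0], [0, 0, 0]], "turn": [[0, 0, 0], [0, 0, 0], [0, 0, 0]]}}

```text
t: 14.15
position: [0.6016, -0.0941, 0.0085]
orientation: [[-0.176, -0.984, -0.001], [-0.984, 0.176, -0.004], [0.004, -0.0, -1.0]]
force: [-2.6, -9.1, 0.3]
width: 0.0007
```

Request:
{"op": "carry_out", "data": {"travel": [[0.2, 0, 0], [0.4, 0, 0], [0, 0, -0.6], [0, 0, -0.8], [0, 0, -0.6], [-0.4, 0.7, 0], [-0.7, 0.7, 0], [-0.7, 0, 0]], "turn": [[0, 0, 0], [0, 0, 0], [0, 0, 0], [0, 0, 0], [0, 0, 0], [0, 0, 0], [0, 0, 0], [0, 0, 0]]}}

```text
t: 14.95
position: [0.5391, -0.0183, 0.1068]
orientation: [[-0.178, -0.984, -0.005], [-0.984, 0.178, 0.003], [-0.002, 0.005, -1.0]]
force: [1.3, 0.4, -0.4]
width: 0.0006
```

Request:
{"op": "carry_out", "data": {"travel": [[-0.5, 0, 0], [0, 0, 0], [0, 0, 0], [0, 0, 0], [0, 0, 0], [0, 0, 0], [0, 0, 0], [0, 0, 0]], "turn": [[0, 0, 0], [0, 0, 0], [0, 0, 0], [0, 0, 0], [0, 0, 0], [0, 0, 0], [0, 0, 0], [0, 0, 0]], "fingers": 1}}

```text
t: 15.75
position: [0.548, 0.0039, 0.1084]
orientation: [[-0.177, -0.984, -0.0], [-0.984, 0.177, 0.0], [-0.0, 0.0, -1.0]]
force: [0.5, -0.5, 0.2]
width: 0.0612
```

Request:
{"op": "carry_out", "data": {"travel": [[0, 0, 0], [0, 0, 0], [0, 0, 0], [0, 0, 0]], "turn": [[0, 0, 0], [0, 0, 0], [0, 0, 0], [0, 0, 0]]}}

```text
t: 16.15
position: [0.548, 0.0042, 0.1085]
orientation: [[-0.177, -0.984, -0.0], [-0.984, 0.177, 0.0], [0.0, 0.0, -1.0]]
force: [0.6, -0.0, 0.6]
width: 0.0919
```

Run:
```python
from h import *
e=extr("wrist");im=camera("wrist");cv2.imwrite("pics/w3.png",im)
np.savez("w3.npz",K=e[0],R=e[1],t=e[2])
p=telemetry.observe()["position"];print("s,n",p[:2]@[.177,.984],p[:2]@[.984,-.177])
```

```text
s,n 0.10114658557947692 0.5385334476492647
```

View pics/w3.png

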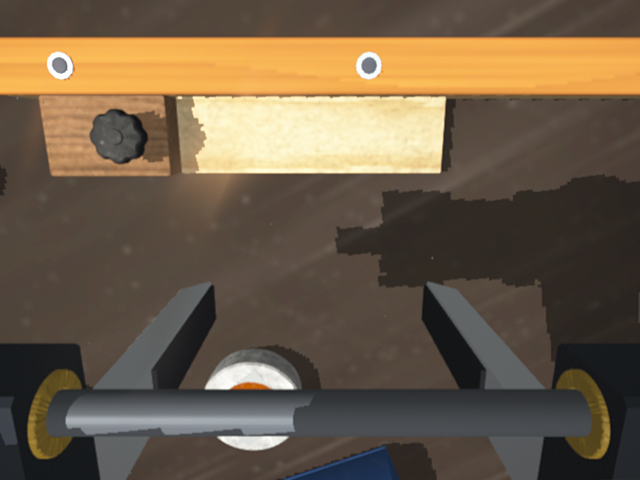

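The wrist view shows the board home: its left end is at the stop (column 178) and its far edge is along the fence (row 96). The near edge runs level, along row 173. I'll give one gentle press onto the fence to seat it.

Request:
{"op": "carry_out", "data": {"travel": [[0, 0, 0.6], [0, 0, 0.6], [0, 0, 0.5], [0, 0, 0.3], [0, 0, 0], [0, 0, 0]], "turn": [[0, 0, 0], [0, 0, 0], [0, 0, 0], [0, 0, 0], [0, 0, 0], [0, 0, 0]]}}

```text
t: 16.8
position: [0.5487, 0.0041, 0.0091]
orientation: [[-0.177, -0.984, 0.001], [-0.984, 0.177, -0.0], [-0.0, -0.001, -1.0]]
force: [0.4, 0.3, 0.1]
width: 0.0938
```

Request:
{"op": "carry_out", "data": {"travel": [[0, -0.2, 0], [0, -0.2, 0], [0, -0.15, 0], [0, -0.1, 0], [0, -0.06, 0], [0, -0.04, 0], [0, 0, 0], [0, 0, 0]], "turn": [[0, 0, 0], [0, 0, 0], [0, 0, 0], [0, 0, 0], [0, 0, 0], [0, 0, 0], [0, 0, 0], [0, 0, 0]]}}

```text
t: 17.6
position: [0.5846, -0.0024, 0.0083]
orientation: [[-0.177, -0.984, -0.0], [-0.984, 0.177, 0.0], [-0.0, 0.0, -1.0]]
force: [-0.2, 0.3, -0.3]
width: 0.0938
```

Request:
{"op": "carry_out", "data": {"travel": [[0, -0.04, 0], [0, 0, 0], [0, 0, 0]], "turn": [[0, 0, 0], [0, 0, 0], [0, 0, 0]]}}

```text
t: 17.9
position: [0.5865, -0.0027, 0.0083]
orientation: [[-0.177, -0.984, -0.001], [-0.984, 0.177, 0.0], [-0.0, 0.001, -1.0]]
force: [-1.3, 1.5, -0.2]
width: 0.0938
```

Request:
{"op": "carry_out", "data": {"travel": [[0, -0.03, 0], [0, -0.03, 0], [0, 0, 0], [0, 0, 0]], "turn": [[0, 0, 0], [0, 0, 0], [0, 0, 0], [0, 0, 0]]}}

```text
t: 18.3
position: [0.5865, -0.0027, 0.0081]
orientation: [[-0.176, -0.984, -0.009], [-0.984, 0.176, 0.001], [0.0, 0.009, -1.0]]
force: [-11.7, 1.7, 10.0]
width: 0.0941
```

Request:
{"op": "carry_out", "data": {"travel": [[0, 0.1, 0], [0, 0.4, 0], [0, 0.5, 0], [0, 0, -0.6], [0, 0, -0.8], [0, 0, -0.6], [0, 0, 0], [0, 0, 0]], "turn": [[0, 0, 0], [0, 0, 0], [0, 0, 0], [0, 0, 0], [0, 0, 0], [0, 0, 0], [0, 0, 0], [0, 0, 0]]}}

```text
t: 19.1
position: [0.5411, 0.0054, 0.1089]
orientation: [[-0.177, -0.984, 0.002], [-0.984, 0.177, -0.0], [0.0, -0.002, -1.0]]
force: [-0.4, 0.4, 0.6]
width: 0.0937
```

Run:
```python
from h import *
e=extr("wrist");im=camera("wrist");h=cv2.cvtColor(im,cv2.COLOR_BGR2HSV)
cv2.imwrite("pics/w4.png",im)
c=im[0:230]; cv2.imwrite("pics/w4c.png",c)
a,b=cv2.imread("pics/top0.png"),camera("top")
d=(cv2.absdiff(a,b).max(2)>50).astype(np.uint8)
n,_,st,_=cv2.connectedComponentsWithStats(d); print([r.tolist() for r in st[1:] if r[4]>25])
```

```text
[[299, 222, 148, 258, 17353], [386, 447, 51, 33, 1573], [291, 449, 14, 21, 154], [292, 472, 5, 8, 26]]
```

View pics/w4.png

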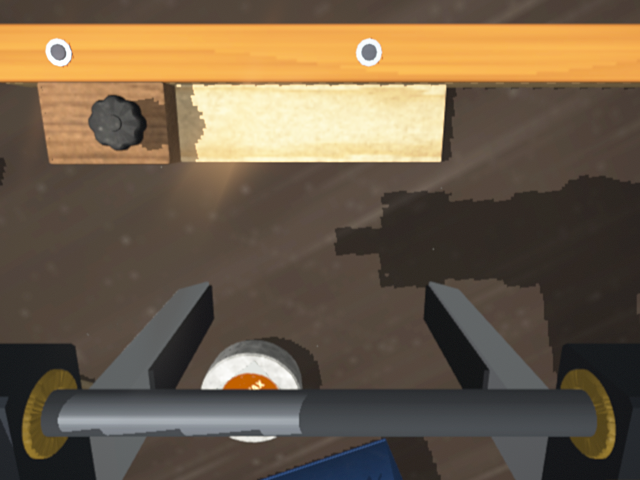

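Run:
```python
from h import *
e=extr("wrist");im=cv2.imread("pics/w4.png")
yf=np.array([.177,.984]);h=cv2.cvtColor(im,cv2.COLOR_BGR2HSV)
print(im[150,160:190].max(1).tolist()); print(im[130,436:456].max(1).tolist())
def S(u,v,z):return (cast(e,(u,v),z)[0,:2]@yf).round(4)
print("stop top edge",S(169.5,150,.038),S(170.5,150,.038),"board left",S(178,150,.019),S(180,150,.019),"right",S(445,130,.019))
```

```text
[182, 184, 184, 182, 182, 182, 182, 173, 141, 92, 74, 77, 78, 79, 84, 81, 82, 81, 82, 94, 131, 158, 164, 164, 164, 161, 159, 157, 157, 157]
[251, 251, 251, 251, 252, 255, 255, 151, 49, 44, 47, 49, 48, 48, 49, 50, 62, 85, 88, 88]
stop top edge 0.1854 0.1848 board left 0.1866 0.1854 right 0.0257
```

```bash
python3 -c "
from bench import order;print(order.close_job())"
```

```text
the job is handed in; nothing more can be done
None
```

The square board is now against the fence with its left end at the stop block, and the job is handed in at about 19 s of the 54 s allowed. I pushed it only along the table, never gripped or lifted it:
- **To the fence:** the two open fingertips squared the board up and pushed it to the fence.
- **To the stop:** the shut fingers slid it along the fence until the force at the stop rose to about 9 N.
- **Final seating:** a last two-finger press of about 12 N seated it against the fence.

**Last checks:**
- **Stop block:** the board's left end measured 0.1854 m along the fence and the stop's face 0.185 m, so there is no gap within about 0.5 mm.
- **Fence:** the tool stopped at the same distance as at first contact, and the last wrist picture shows no gap along the edge.
- **Other things:** comparing the top views before and after showed changes only where the board and the arm are. The arm hid part of that area, including some of the tin and the box; the wrist view shows the tin apparently undisturbed.
- **Robot:** the gripper was about 0.1 m above the table and touching nothing at hand-in.

None of these checks failed or disagreed. I did not re-measure the stop contact with a second push after the final press.

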